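# Fish the specimen holder out of the conditioning chamber with the lifting hook

### The arm

A 6-joint arm with a two-finger parallel gripper is mounted at the origin on the work surface. World frame = base frame: x ahead of the robot, y to its left, z up, the work surface at z = 0. Lengths are in m, angles in rad, forces in N, time in s.
With the tool pointing down it reaches from about 0.25 to 0.775 m from the base axis. Payload 8.9 kg.
Tool frame: the origin (TCP) lies on the centre line of the jaws, within the pads' length; the fingertips stand 25 mm ahead of it and the grasp point (between the pads) lies 6 mm ahead of it; z points along the fingers, y is the line along which they close (so a half turn about z gives the same grasp; the last joint's range is limited). The gripper opens to 85 mm and grips with 20 to 120 N. Pads are 22 mm wide; open, the fingers measure 114 mm over their backs; the gripper's body (76 mm by 85 mm) begins 54 mm behind the grasp point. The pads swing forward as they close: fully open they stand 13 mm farther back than shut.
Start: joints at [-1.421, 0.291, -0.153, 1.127, 0, 1.431], TCP at [0.15, -0.503, 0.235] pointing down, gripper open.
Joint ranges: [-2.52, 2.52], [-0.91, 1.74], [-1.3, 1.37], [-1.96, 2.02], [-1.52, 1.47], [-3.14, 3.14]. Speed limits (rad/s): [2.22, 2.22, 2.79, 3.14, 3.14, 3.14].

### API

Orientations are given as a 3x3 rotation matrix whose columns are the frame's x, y, z axes.
In Python, from station import move_to, move_straight, movej, gripper_to, sleep, inverse_kinematics, sense, capture, camera_model, Unreachable, sign_off gives the robot as it stands. The module is installed in compiled form; this text tells all that it offers. Calls block until the motion is done:
- move_to(position, orientation): joint-space move of the TCP to a pose.
- move_straight(position, max_speed=0.15, ori=None): straight line of the TCP; ori=None keeps the orientation; max_speed is the mean speed in m/s.
- movej(angles): joint-space move.
- gripper_to(opening, force=None): opening from 0.0 (shut) to 1.0 (fully open); force is the grip in N (None keeps the last); returns when the fingers have stopped.
- sleep(seconds).
- inverse_kinematics(position, orientation): joint angles nearest the present ones, or None.
- sense(): the state.
- capture(name): name is "scene" or "top" or "wrist"; returns (picture, depth): 420x560x3 uint8, blue, green, red; 420x560 float32, m along the optical axis (not along the pixel's ray), 0 where there is no reading.
- camera_model(name): a dict with "intrinsics" (3x3 intrinsics, pixels), "rvec" (rotation vector, rad) and "tvec" (3), from world to camera coordinates, as OpenCV has them. Camera axes: x right, y down, z forward; pixel columns grow to the right and rows downward; lengths in m; the calibration is good to about 2 mm. The wrist camera is an equidistant fisheye: a pixel r from the principal point sees the ray r / f radians off the axis. A picture is of the moment at which its call begins: read the wrist's pose just before it. camera_model takes no time and is no camera call; for the wrist camera it gives the pose at the moment of the call.
A pose or a line that the arm cannot do raises Unreachable and nothing moves.
- sign_off(): hands the job in; it is judged then, once.
The state is a dict: "t": time; "q": joint angles; "qd": joint speeds; "joint_torque": joint torques, N m; "eef_pos": TCP position; "ee_rot": TCP orientation; "ft_force": force on the tool from outside, world axes, zero at the start; "torque": the same for the moment, N m; "opening": opening from 0.0 (shut) to 1.0 (fully open); "finger_force": force on a finger pad.
Only numpy, scipy, OpenCV 4.12 (cv2) and the standard library are available. Lean on these libraries where they do the work, as an engineer would, in place of code of your own. Each camera call takes 0.05 s, during which the arm holds its last target. There are 200 camera calls.

### The job

Take the lifting hook from its rack and, reaching through the round port in the chamber's roof, use it to lift the specimen holder by its bail off the pedestal and out of the chamber. Set the holder down gently, upright and wholly on the plate of the height-adjustable stage, and hang the hook back in its rack as you found it. Touch the holder only with the hook, never with the gripper or arm, do not tip it over, and leave the other things on the bench where they are.

Things in the scene. Friction and masses are not known exactly. Their poses are not given: they have to be found in the camera images.
- chamber: Fixed clear-walled box, 200 x 200 mm, 120 mm high, with an opaque white roof 6 mm thick (underside at 114 mm). Origin at the centre of its underside, on the bench; z up. In the middle of the roof is a round port, with a steel pedestal below it, 40 mm across, its top 35 mm above the bench.
- port (a point): Centre of the round port, 96 mm across, level with the roof's top face, 120 mm above the bench; a thin rubber bead round it stands 3 mm proud.
- holder: Loose specimen holder, 140 to 280 g: aluminium disc 50 mm across, 16 mm thick, with an arched wire bail over it. Origin at the centre of the disc's underside, z up. It starts on the pedestal, within about 6 mm of the port's axis, its x axis within 0.9 rad of the world's x.
- bail_crown (a point): Underside of the crown of the holder's bail, on the holder's axis, 50 mm above its origin (axes as the holder's). The bail, of 5 mm wire, stands across the holder's x, in its y-z plane, legs at y = -20 and +20 mm. The opening under it, 35 mm wide and 34 mm high in the middle (disc top to crown), is passed along the holder's x axis, from either side alike.
- hook_grip (a point): Centre of the grip of the lifting hook (loose, 120 g). Grip: black, 24 x 24 mm (sides along the point's x and y), 54 mm tall. Its z axis runs up along the hook's axis; a steel rod 8 mm across runs down on it. The round collar below the grip, 28 mm across, 6 mm thick, has its underside 35 mm below the point.
- hook_bend (a point): Foot of the hook's rod, on its axis, 125 mm below hook_grip (same axes): here the 6 mm thick prong starts and points along +x. Its centre line is straight to x = 20 mm, then turns up to its end at x = 24 mm, 8 mm higher. With its thickness the prong reaches 27 mm ahead, 11 mm above and 3 mm below this point.
- rack: Fixed rack. Origin on the bench below the hanging hook's rod; z up. Shelf 8 mm thick, top at 130 mm, y = -30 to 30 mm, x = -30 to 60 mm; its 18 mm slot along x is open at x = -30, closed at +12. The collar rests on the shelf, prong below it to the rack's +x within 0.2 rad; a post stands at x = 42 to 60. To free the hook lift it 10 mm, slide it 50 mm or more to -x, then raise; back in: the reverse.
- rack_seat (a point): Where the centre of the hook's grip is when it hangs in its rack: on the rack's z axis, 165 mm above the bench.
- stage: Fixed height-adjustable stage: grey base 120 x 120 mm, a column, and on it a level round aluminium plate 110 mm across. Origin at the centre of the base's underside, on the bench; the plate is centred above it. The top of the plate is set at any height from 50 to 100 mm above the bench; it is not reported and stays as it is set (holds over 40 N).
- flask: Bystander: stoppered glass flask 66 mm across, 172 mm tall, standing; origin at the centre of its underside.
- reagent: Bystander: amber bottle 60 mm across, 120 mm tall, standing; origin at the centre of its underside.
- beaker: Bystander: glass beaker 70 mm across, 85 mm tall, standing; origin at the centre of its underside.
- jar: Bystander: white jar 60 mm across, 60 mm tall, standing; origin at the centre of its underside.
- loupe: Bystander: small black magnifier, 38 mm across, 22 mm tall, with a short wire stem along its x; origin at the centre of its underside.
- puck: Bystander: bare aluminium disc without a bail, 50 mm across, 16 mm thick; origin at the centre of its underside.
Mind the look-alikes: they are no part of the job. What is meant by the holder is not blue or purple, and is the smaller of those in its own colour.

How it is judged:
By the outcome, as a careful person would: the job done as asked, in the order asked, and still so for the second after the job is handed in, with the robot touching nothing.
It also fails if it takes over 72 s, if anything falls off the work surface, if the arm or the gripper's body presses on something with over 40 N, if the wrist force passes 120 N, or if a joint passes its speed limit or range.

## Working session

There is one attempt and no reset: what is moved stays moved. The work goes in short steps, each a Python script; the robot and the scene stay as the last script left them, time stands still between calls to the robot, and variables do not carry over. Pictures are saved under pics/ and viewed, at most 10 in all, crops included, and the job is handed in when it is done.

```bash
mkdir -p pics
cat > h.py <<'E'
import numpy as np, cv2
from station import *
def cam(n):
    m=camera_model(n); R=cv2.Rodrigues(np.array(m["rvec"],float))[0]
    return np.array(m["intrinsics"],float),R,np.array(m["tvec"],float).ravel()
def pts(n,depth):
    K,R,t=cam(n); v,u=np.mgrid[0:depth.shape[0],0:depth.shape[1]]
    c=np.stack([(u-K[0,2])/K[0,0]*depth,(v-K[1,2])/K[1,1]*depth,depth],-1)
    return (c-t)@R
def ray(n,u,v,z):
    K,R,t=cam(n); d=R.T@np.array([(u-K[0,2])/K[0,0],(v-K[1,2])/K[1,1],1]); o=-R.T@t
    return o+d*(z-o[2])/d[2]
def proj(n,p):
    K,R,t=cam(n); c=R@np.array(p)+t; return (K@c)[:2]/c[2]
E
python3 - <<'E'
from h import *
for n in("scene","top"):
    p,d=capture(n); cv2.imwrite(f"pics/{n}0.png",p); np.savez(f"{n}0.npz",p=p,d=d)
    K,R,t=cam(n); print(n,K.tolist(),-R.T@t,R[2])
print(sense())
E
```

```text
scene [[422.68713136168924, 0.0, 286.4425644212346], [0.0, 422.68713136168924, 207.35883954166937], [0.0, 0.0, 1.0]] [1.25988203 0.27447529 0.88901442] [-0.64049547 -0.24110308 -0.72913295]
top [[497.72541793766595, 0.0, 280.93306426761075], [0.0, 497.72541793766595, 212.20466581059614], [0.0, 0.0, 1.0]] [ 0.35152991 -0.01903196  1.37874707] [ 0.15541026  0.02505374 -0.98753226]
{'t': 0.1, 'q': array([-1.42132892e+00,  2.91251587e-01, -1.54040505e-01,  1.12672898e+00,
       -1.27754067e-05,  1.43152204e+00]), 'qd': array([-3.03019017e-05, -1.09627124e-03,  6.05760495e-05,  7.68095878e-05,
        1.33095783e-03,  1.64637730e-03]), 'joint_torque': array([ 1.46027203e-03, -5.37977421e+01,  3.31918859e+01,  9.28773719e-03,
       -1.37184074e-04,  7.15479729e-06]), 'eef_pos': array([ 0.14944442, -0.50286438,  0.23427925]), 'ee_rot': array([[ 9.58602945e-01,  2.84746126e-01, -1.95011353e-04],
       [ 2.84746150e-01, -9.58602195e-01,  1.20918579e-03],
       [ 1.57372659e-04, -1.21465779e-03, -9.99999250e-01]]), 'ft_force': array([-0.44501617,  1.371492  , -0.46498121]), 'torque': array([-0.03027443,  0.00858965,  0.02165929]), 'finger_force': 0.0, 'opening': 0.9984749083986391}
```

View pics/scene0.png

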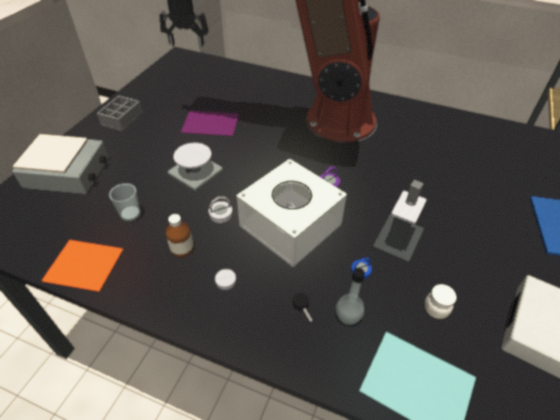

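View pics/top0.png

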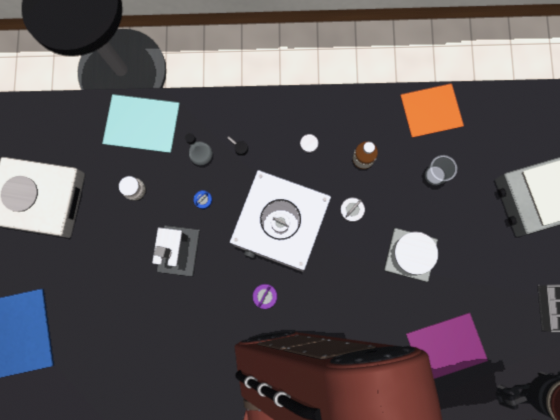

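Scene: chamber at (292,210), stage (193,158), rack (405,215), flask (350,305). Top: chamber (280,222) with a silver bailed disc inside at (281,223), stage plate (415,253), rack (170,248).
Candidates for the holder (top view) are silver in the chamber (281,223), silver on the bench (352,208), blue (202,199), purple (264,296) and the bare puck (309,143). By the description it is the silver one on the pedestal. I'll check its size against (352,208) in one close crop.

Run:
```python
from h import *
D={n:np.load(f"{n}0.npz") for n in("scene","top")}
P={n:pts(n,D[n]["d"]) for n in D}
t=P["top"]; pic=D["top"]["p"]
def box(u0,u1,v0,v1,z0,z1,nm,n="top"):
    A=P[n][v0:v1,u0:u1]; m=(A[...,2]>z0)&(A[...,2]<z1)&(D[n]["d"][v0:v1,u0:u1]>0)
    q=A[m]; 
    if len(q)<5: print(nm,n,len(q)); return None
    r=cv2.minAreaRect((q[:,:2]*1000).astype(np.float32)); c=cv2.minEnclosingCircle((q[:,:2]*1000).astype(np.float32))
    print(nm,n,len(q),"z med %.4f"%np.median(q[:,2]),"rect",np.round(r[0],1),np.round(r[1],1),round(r[2],1),"circ",np.round(c[0],1),round(c[1],1)); return q
box(225,335,165,275,.112,.128,"roof")
box(245,320,190,250,.03,.045,"pedestal"); box(245,320,190,250,.046,.060,"disc"); box(245,320,190,250,.065,.11,"bail")
box(335,370,192,225,.008,.03,"silver2"); box(335,370,192,225,.035,.09,"silver2bail")
box(190,215,188,212,.008,.025,"blue");box(250,280,280,312,.008,.025,"purple");box(297,322,130,156,.008,.03,"puck")
box(385,445,225,285,.04,.11,"plate");box(385,445,225,285,.006,.03,"base")
box(145,205,220,280,.115,.14,"shelf");box(145,205,220,280,.145,.3,"grip");box(145,205,220,280,.004,.03,"rackbase")
box(375,425,175,260,.115,.14,"shelf","scene");box(375,425,175,260,.145,.3,"grip","scene");box(375,425,175,260,.004,.03,"rackbase","scene")
box(165,225,140,190,.04,.11,"plate","scene")
box(185,215,138,170,.03,.25,"flask")
a=cv2.resize(pic[165:275,225:375],None,fx=4,fy=4,interpolation=cv2.INTER_CUBIC)
b=cv2.resize(pic[215:285,140:210],None,fx=2.857,fy=2.857,interpolation=cv2.INTER_CUBIC)
b2=cv2.resize(D["scene"]["p"][170:260,370:430],None,fx=2.5,fy=2.6,interpolation=cv2.INTER_CUBIC)
o=np.zeros((600,800,3),np.uint8);o[:440,:600]=a;o[:200,600:]=b;o[200:200+b2.shape[0],600:600+b2.shape[1]]=b2;cv2.imwrite("pics/crop1.png",o)
```

```text
roof top 4985 z med 0.1200 rect [532.1  16.5] [200.3 201.1] 68.8 circ [531.7  16.5] 139.8
pedestal top 12 z med 0.0429 rect [519.5  18. ] [21.7 44.3] 14.8 circ [524.1  19.2] 23.0
disc top 224 z med 0.0512 rect [532.4  18.9] [47.1 46.2] 0.7 circ [533.4  18.9] 24.7
bail top 33 z med 0.0831 rect [506.   63.6] [ 36.3 126.3] 31.3 circ [492.6  55.5] 63.1
silver2 top 390 z med 0.0208 rect [ 570.3 -180. ] [63.8 64.5] 14.3 circ [ 567.1 -184.9] 37.7
silver2bail top 52 z med 0.0636 rect [ 570.2 -180. ] [ 6.4 56.7] 46.3 circ [ 569.7 -180.5] 28.4
blue top 218 z med 0.0156 rect [605.7 237.3] [48.9 47.4] 44.4 circ [606.5 236.9] 25.5
purple top 368 z med 0.0211 rect [339.6  64.7] [69.5 66.5] 5.1 circ [336.4  71.7] 40.6
puck top 240 z med 0.0160 rect [762.5 -65. ] [47.8 48.3] 44.3 circ [763.  -65.1] 25.3
plate top 1404 z med 0.0731 rect [ 443.7 -334.7] [108.7 108.4] 20.3 circ [ 444.  -335.1] 55.4
base top 664 z med 0.0134 rect [ 443.7 -345.2] [160.  158.6] 89.3 circ [ 446.4 -346. ] 105.8
shelf top 675 z med 0.1300 rect [464.6 304.1] [61.9 90.2] 81.9 circ [464.5 303.8] 53.8
grip top 149 z med 0.1900 rect [448.5 304.4] [24.9 23.8] 75.4 circ [448.3 304.7] 16.2
rackbase top 1144 z med 0.0095 rect [468.7 312.9] [164.8 164.3] 89.3 circ [469.1 311.9] 109.6
shelf scene 639 z med 0.1291 rect [469.9 302.6] [60.2 93.6] 82.1 circ [469.9 303.5] 54.4
grip scene 227 z med 0.1783 rect [454.5 303.8] [25.2 28. ] 77.8 circ [454.8 304.8] 16.6
rackbase scene 944 z med 0.0093 rect [396.7 291.7] [293.5 129.5] 8.0 circ [390.6 310.4] 150.3
plate scene 753 z med 0.0718 rect [ 449.3 -336.4] [112.2 106.7] 28.7 circ [ 449.5 -337.3] 58.1
flask top 441 z med 0.0564 rect [734.5 240.3] [57.3 58.9] 80.8 circ [734.8 241.4] 31.3
```

View pics/crop1.png

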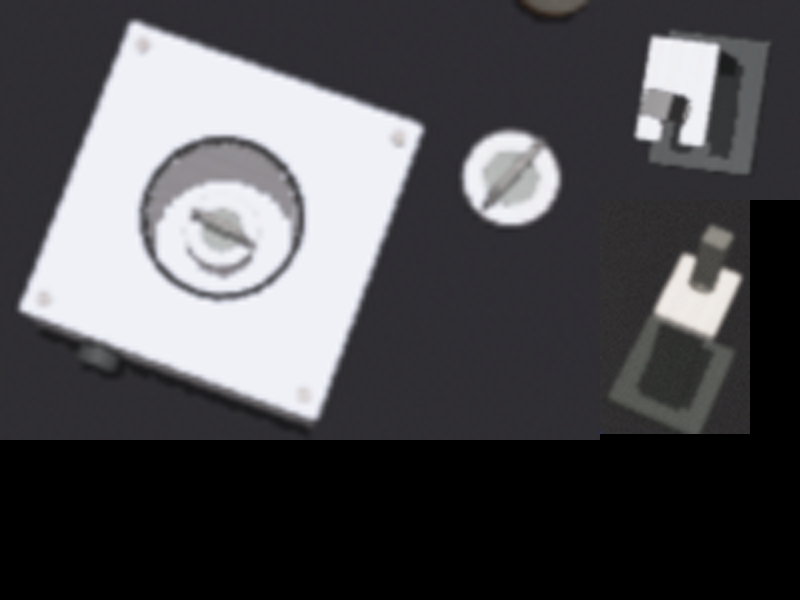

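The crop shows the disc in the chamber, about 49 mm across (50 expected), with its bail running from (195,213) to (255,245). The other silver one at (510,178) is about 64 mm, so the chamber one is the holder. The rack slot opens toward the robot and its +x is at about -8° in world. Next I look closer with the wrist camera on the way to the rack.

```bash
cat >> h.py <<'E'
def Rh(yaw):  # tool pointing down, hook x axis at yaw = -tool x
    c,s=np.cos(yaw),np.sin(yaw); return np.array([[-c,-s,0],[-s,c,0],[0,0,-1.]])
def wray(K,R,t,u,v,z):
    a=np.array([(u-K[0,2])/K[0,0],(v-K[1,2])/K[1,1]]); r=np.hypot(*a)
    d=R.T@np.r_[a/r*np.sin(r) if r>0 else a,np.cos(r)]; o=-R.T@t
    return o+d*(z-o[2])/d[2]
E
python3 - <<'E'
from h import *
def look(nm):
    K,R,t=cam("wrist"); p,d=capture("wrist"); cv2.imwrite(f"pics/{nm}.png",p); np.savez(nm+".npz",p=p,d=d,K=K,R=R,t=t)
    print(nm,K[0],K[1],"cam",-R.T@t,"axis",R[2],sense()["eef_pos"],sense()["t"])
move_to([.50,.03,.36],Rh(-.48)); look("w_ch")
move_to([.44,.30,.31],Rh(-.2)); look("w_rk")
E
```

```text
w_ch [325.1922621    0.         277.53156314] [  0.         325.1922621  210.58118077] cam [0.43477192 0.06343659 0.49822512] axis [ 0.25467343 -0.13336361 -0.95778682] [0.50002859 0.02925526 0.35979101] 2.4667
w_rk [325.1922621    0.         277.53156314] [  0.         325.1922621  210.58118077] cam [0.36839722 0.31408981 0.44859076] axis [ 0.28238472 -0.05784263 -0.9575558 ] [0.4408102  0.29896707 0.31027338] 3.6
```

View pics/w_ch.png

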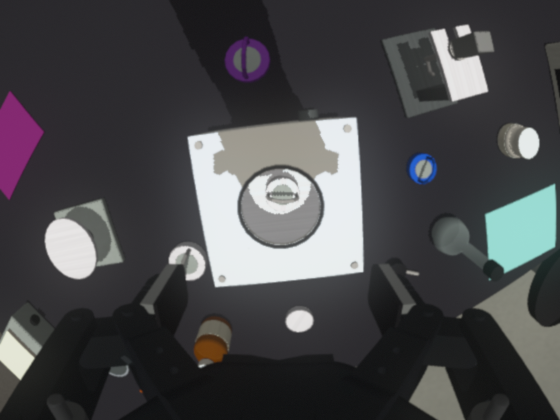

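View pics/w_rk.png

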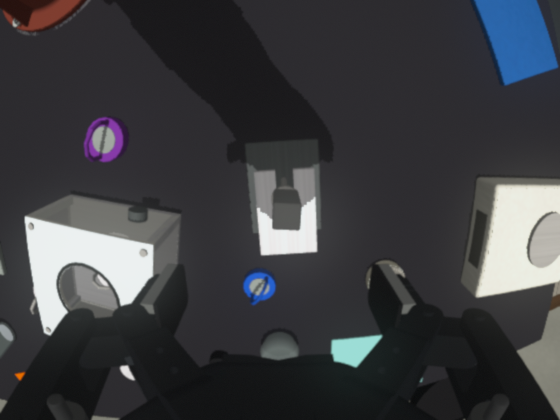

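The chamber view shows the holder's disc at (282,192) with the bail from (267,196) to (299,198), nearly square to my chosen yaw. The rack view shows the grip top at (286,210) with its rod in the slot toward the robot. Next I measure both.

```bash
cat >> h.py <<'E'
def wpts(K,R,t,d):
    v,u=np.mgrid[0:d.shape[0],0:d.shape[1]]; a=(u-K[0,2])/K[0,0]; b=(v-K[1,2])/K[1,1]; r=np.hypot(a,b)+1e-9
    s=np.tan(np.minimum(r,1.5))/r; return (np.stack([a*s*d,b*s*d,d],-1)-t)@R
E
python3 - <<'E'
from h import *
def rep(nm,q):
    if len(q)<4: print(nm,len(q));return
    xy=(q[:,:2]*1000).astype(np.float32); r=cv2.minAreaRect(xy); c=cv2.minEnclosingCircle(xy)
    l=cv2.fitLine(xy,cv2.DIST_HUBER,0,.01,.01).ravel()
    print(nm,len(q),"z",np.round(np.percentile(q[:,2],[5,50,95]),4),"rect",np.round(r[0],1),np.round(r[1],1),round(r[2],1),"circ",np.round(c[0],1),round(c[1],1),"line",np.round(np.degrees(np.arctan2(l[1],l[0])),1),"mean",xy.mean(0))
Z={}
for n in("w_ch","w_rk"):
    f=np.load(n+".npz"); Z[n]=wpts(f["K"],f["R"],f["t"],f["d"])[:300].reshape(-1,3)
for n in("scene","top"):
    f=np.load(n+"0.npz"); Z[n]=pts(n,f["d"]).reshape(-1,3)
def near(q,c,r,z0,z1): return q[(np.hypot(q[:,0]-c[0],q[:,1]-c[1])<r)&(q[:,2]>z0)&(q[:,2]<z1)]
h=(.533,.018)
for n in("w_ch","top"):
    rep(n+" bail",near(Z[n],h,.027,.06,.10)); rep(n+" crown",near(Z[n],h,.02,.078,.10)); rep(n+" disc",near(Z[n],h,.03,.048,.055))
    q=near(Z[n],(.532,.0165),.16,.115,.126); rep(n+" roof",q)
    d=np.hypot(q[:,0]-.532,q[:,1]-.0165); rim=q[d<.052]; rep(n+" rim",rim)
for n in("w_rk","top","scene","w_ch"):
    rep(n+" griptop",near(Z[n],(.449,.305),.03,.186,.2)); rep(n+" shelf",near(Z[n],(.464,.304),.07,.124,.134))
for n in("w_ch","top","scene"): rep(n+" plate",near(Z[n],(.445,-.335),.07,.065,.085))
# colour-based bail in wrist view
E
```

```text
w_ch bail 136 z [0.0655 0.0832 0.0889] rect [535.4  17.6] [44.2  5.1] 60.8 circ [534.3  18.2] 22.1 line 61.4 mean [534.6871   17.64528]
w_ch crown 93 z [0.0798 0.0848 0.0895] rect [535.3  17.5] [32.   5.1] 60.8 circ [535.3  17.5] 16.1 line 61.4 mean [535.00507   17.883871]
w_ch disc 788 z [0.0491 0.0505 0.052 ] rect [534.8  18.3] [48.5 48. ] 62.5 circ [535.4  17.9] 25.0 line -31.3 mean [533.5895    18.799969]
w_ch roof 20360 z [0.1181 0.1194 0.1211] rect [533.9  15.3] [201.  201.2] 68.6 circ [534.   15.2] 141.1 line -66.6 mean [527.0587    18.751028]
w_ch rim 1047 z [0.1166 0.1209 0.1227] rect [532.2  16.5] [103.2 103.2] 62.7 circ [532.   16.5] 52.0 line -34.0 mean [527.9682    18.998104]
top bail 32 z [0.0695 0.0831 0.0894] rect [533.5  18.9] [42.8  5.1] 60.5 circ [531.9  19.8] 21.4 line 61.1 mean [532.2809    17.377304]
top crown 25 z [0.0788 0.0838 0.0899] rect [532.2  16.6] [34.7  4.8] 61.1 circ [532.2  16.6] 17.4 line 61.1 mean [532.4651    17.505795]
top disc 181 z [0.0483 0.0513 0.0543] rect [532.5  18.9] [45.9 46.6] 89.7 circ [533.3  18.9] 24.7 line -36.0 mean [532.41504  18.
[... 1133 characters left out ...]
86 z [0.1879 0.1911 0.1925] rect [451.  303.8] [25.1 24.4] 76.3 circ [451.7 303.9] 16.2 line 34.7 mean [451.01083 302.20523]
w_ch shelf 2160 z [0.1272 0.1293 0.1308] rect [467.1 302.8] [62.2 90.2] 82.2 circ [466.9 302.7] 53.9 line 13.4 mean [472.10272 296.67172]
w_ch plate 2425 z [0.0703 0.0723 0.0736] rect [ 446.  -336.3] [110.1 108.9] 70.4 circ [ 446.2 -335.6] 55.8 line 85.8 mean [ 445.88922 -331.19537]
top plate 1397 z [0.0687 0.0731 0.0774] rect [ 442.8 -335.1] [108.6 108.2] 43.2 circ [ 443.3 -335. ] 55.3 line -58.6 mean [ 443.45547 -334.64572]
scene plate 740 z [0.0684 0.0719 0.0745] rect [ 449.3 -336.4] [112.2 106.7] 28.7 circ [ 449.5 -337.3] 58.1 line 43.1 mean [ 452.41174 -334.31754]
```

Agreement between views is good: holder bail at (534,17.7) mm, holder x at -28.8°, grip at (450,304.7), hook yaw -13.6°, plate top 72–73 mm. I now take the hook.

```bash
cat > g.py <<'E'
from h import *
G=np.array([.450,.3047]); HY=-.237; RY=np.radians(-7.9); rx=np.array([np.cos(RY),np.sin(RY)])
def st(tag):
    s=sense(); print(tag,"t%.2f"%s["t"],s["eef_pos"].round(4),"F",s["ft_force"].round(2),"M",s["torque"].round(3),"op %.3f ff %.1f"%(s["opening"],s["finger_force"])); return s
E
python3 - <<'E'
from g import *
move_to([*G,.24],Rh(HY)); move_straight([*G,.171],.12); st("at")
gripper_to(0.0,70); st("gripped")
move_straight([*G,.185],.06); st("lift")
p=G-rx*.07; move_straight([*p,.185],.12); st("slid"); move_straight([*p,.36],.2); sleep(.3); st("up")
for n in("scene","wrist"):
    K,R,t=cam(n); a,d=capture(n); np.savez(n+"1.npz",p=a,d=d,K=K,R=R,t=t)
    if n=="wrist": w=a
    else:
        u,v=proj("scene",[*p,.28]); u,v=int(u),int(v); print(u,v); s=a[v-55:v+55,u-45:u+45]
o=np.zeros((420,800,3),np.uint8); o[:,:440]=w[:,60:500]; x=cv2.resize(s,(344,420),interpolation=cv2.INTER_CUBIC); o[:,440:784]=x
cv2.imwrite("pics/hook.png",o)
E
```

```text
at t4.71 [0.4507 0.305  0.1723] F [-0.68 -0.21 -0.34] M [-0.004 -0.012  0.011] op 0.996 ff 0.0
gripped t5.30 [0.4502 0.3048 0.1714] F [-0.48 -0.1   5.89] M [-0.035  0.171  0.039] op 0.266 ff 68.9
lift t5.68 [0.4502 0.3048 0.1854] F [-0.09 -0.86 -1.85] M [-0.038  0.034 -0.006] op 0.267 ff 68.6
slid t6.42 [0.3813 0.3145 0.1852] F [ 0.12  0.47 -1.1 ] M [-0.036 -0.013 -0.005] op 0.269 ff 68.6
up t7.74 [0.3805 0.3142 0.3595] F [ 0.49  0.55 -1.19] M [ 0.047  0.017 -0.03 ] op 0.268 ff 68.6
435 138
```

View pics/hook.png

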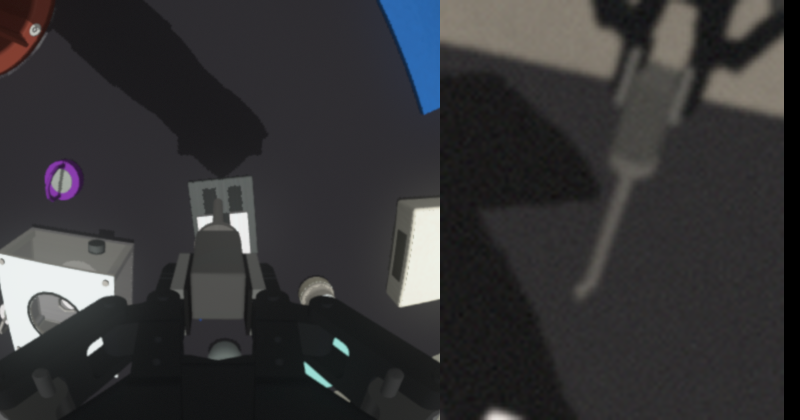

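The left half shows the hook held square between the pads, with its rod end above at (217,205). In the right half the rod runs from the collar (632,165) to the prong (582,293). Next I measure its tilt and foot from depth.

Run:
```python
from g import *
c=np.array([.3805,.3142]); hx=np.array([np.cos(HY),np.sin(HY)]); hy=np.array([-hx[1],hx[0]])
f=np.load("scene1.npz"); A=pts("scene",f["d"]).reshape(-1,3)
g=np.load("wrist1.npz"); B=wpts(g["K"],g["R"],g["t"],g["d"]).reshape(-1,3)
for n,q in(("scene",A),("wrist",B)):
    a=(q[:,:2]-c)@hx*1000; b=(q[:,:2]-c)@hy*1000
    for z0,z1 in((.37,.40),(.345,.37),(.325,.345),(.316,.325),(.30,.315),(.28,.30),(.26,.28),(.245,.26),(.235,.245),(.222,.235)):
        m=(abs(a)<45)&(abs(b)<25)&(q[:,2]>z0)&(q[:,2]<z1)
        if m.sum()>2: print(n,z0,z1,m.sum(),"along",np.round(np.percentile(a[m],[5,50,95]),1),"lat",np.round(np.percentile(b[m],[5,50,95]),1))
    m=(abs(a)<45)&(abs(b)<25)&(q[:,2]>.2)&(q[:,2]<.34); print("min z",np.sort(q[m,2])[:5])
```

```text
scene 0.37 0.4 264 along [-3.2 11.2 16.4] lat [-22.   -0.7  22.8]
scene 0.345 0.37 168 along [ 6.7 14.2 16.9] lat [-17.    2.2  21.3]
scene 0.325 0.345 92 along [ 3.3 15.1 17.7] lat [-9.5  2.2 12.3]
scene 0.316 0.325 47 along [ 1.4 13.2 17.7] lat [-10.4   3.3  13.6]
scene 0.3 0.315 13 along [4.9 6.  8. ] lat [-2.3  0.2  3.9]
scene 0.28 0.3 27 along [2.5 5.9 9.1] lat [-2.5  0.9  4. ]
scene 0.26 0.28 26 along [3.7 6.2 8.1] lat [-3.3  0.6  3.7]
scene 0.245 0.26 17 along [4.3 6.6 8.6] lat [-2.5  1.   3.7]
scene 0.235 0.245 18 along [ 4.4  7.  29.8] lat [-2.6  0.6  4.2]
scene 0.222 0.235 20 along [ 5.  11.6 28.7] lat [-2.6  1.2  3.4]
min z [0.2253792  0.22644972 0.22835216 0.22862565 0.22881933]
wrist 0.37 0.4 5579 along [-12.1  -7.2   9.5] lat [-19.7   0.4  20. ]
wrist 0.345 0.37 1535 along [-11.5 -11.   -7.4] lat [-19.9  -0.1  19.9]
wrist 0.325 0.345 524 along [-11.5 -11.  -10.5] lat [-10.4  -0.1  10.7]
wrist 0.316 0.325 248 along [-13.  -11.3  -8.1] lat [-8.9  0.4  9.1]
wrist 0.28 0.3 30 along [-3.3 -2.7 -1.6] lat [-2.7 -0.2  2.9]
wrist 0.26 0.28 83 along [-3.2 -2.7 -1.1] lat [-3.2  0.5  3.4]
wrist 0.245 0.26 53 along [-3.3 -2.6 -0.9] lat [-3.4 -0.3  3.6]
wrist 0.235 0.245 31 along [-3.2 -2.6 -0.5] lat [-3.6  0.5  3.4]
wrist 0.222 0.235 30 along [-3.2 -2.7 -0. ] lat [-3.4  0.1  3.9]
min z [0.22430575 0.22496277 0.22513739 0.22569676 0.22628744]
```

No tilt; the hook axis sits 1 mm ahead of the TCP and its foot is 132 mm below. Next: through the port and under the bail.

```bash
cat >> g.py <<'E'
BY=-.503
def tcp(xy,bendz,yaw):  # TCP that puts hook_bend at xy, bendz
    return [xy[0]-.001*np.cos(yaw),xy[1]-.001*np.sin(yaw),bendz+.132]
B=np.array([.535,.0177]); bx=np.array([np.cos(BY),np.sin(BY)])
def step(p,v,lim=4.):
    """straight line in short pieces, stop on force change"""
    s=sense(); f0=s["ft_force"]; a=s["eef_pos"]; p=np.array(p); n=max(1,int(np.ceil(np.linalg.norm(p-a)/.006)))
    for k in range(1,n+1):
        move_straight(a+(p-a)*k/n,v); d=sense()["ft_force"]-f0
        if np.linalg.norm(d)>lim: print("STOP",k,n,d.round(2)); return False
    return True
E
python3 - <<'E'
from g import *
R=Rh(BY); q=B-bx*.0362
move_to(tcp(q,.20,BY),R); sleep(.2); st("above")
move_straight(tcp(q,.13,BY),.12)
ok=step(tcp(q,.064,BY),.06); st("down")
if ok:
    ok=step(tcp(B-bx*.012,.064,BY),.05); sleep(.2); st("under")
if ok:
    move_straight(tcp(B-bx*.012,.080,BY),.03); sleep(.2); st("near crown")
    for n in("scene","top","wrist"):
        K,Rr,t=cam(n); a,d=capture(n); np.savez(n+"2.npz",p=a,d=d,K=K,R=Rr,t=t)
    o=np.zeros((420,800,3),np.uint8)
    o[:,:400]=cv2.resize(np.load("wrist2.npz")["p"][130:270,210:343],(400,420)); o[:,400:]=cv2.resize(np.load("scene2.npz")["p"][150:260,235:340],(400,420)); cv2.imwrite("pics/under.png",o)
E
```

```text
above t9.21 [0.5023 0.0367 0.3322] F [ 0.11  0.14 -1.73] M [ 0.029 -0.019 -0.067] op 0.272 ff 68.5
down t12.94 [0.5022 0.0357 0.1956] F [ 0.38  0.8  -1.01] M [-0.016  0.011 -0.03 ] op 0.264 ff 68.6
under t14.39 [0.5235 0.024  0.196 ] F [-0.13 -0.51 -1.56] M [-0.001 -0.011 -0.041] op 0.262 ff 68.6
near crown t15.28 [0.5235 0.024  0.2118] F [-0.43 -0.35 -1.74] M [-0.003  0.056 -0.047] op 0.262 ff 68.6
```

View pics/under.png

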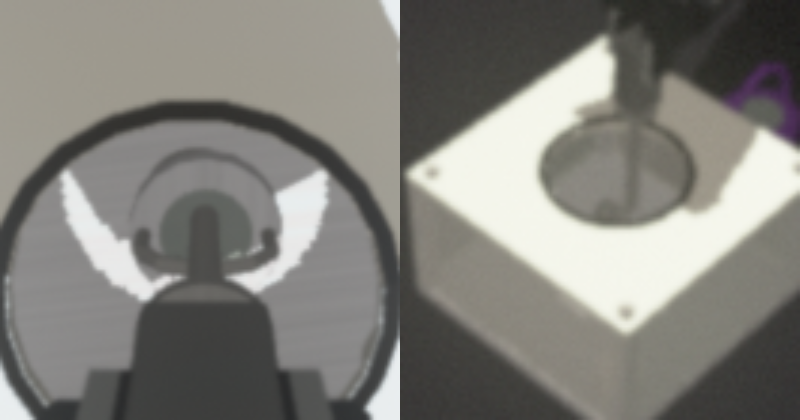

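The wrist crop shows the rod foot (205,215) centred between the bail's legs (140,240) and (268,238), in front of the arch, so the prong is under it. Now I lift slowly and weigh.

Run:
```python
from g import *
c=B-bx*.012
def avg(n=8):
    F=[]
    for _ in range(n): sleep(.04); F.append(sense()["ft_force"])
    return np.mean(F,0)
f0=avg(); move_straight(tcp(c,.090,BY),.03); sleep(.2); f1=avg(); print("dF",f1-f0); st("lift")
if f1[2]-f0[2]<-.8:
    move_straight(tcp(c,.206,BY),.06); sleep(.4); print("dF",avg()-f0); st("out")
    for n in("scene","wrist"):
        K,Rr,t=cam(n); a,d=capture(n); np.savez(n+"3.npz",p=a,d=d,K=K,R=Rr,t=t)
    o=np.zeros((420,800,3),np.uint8)
    o[:,:400]=cv2.resize(np.load("wrist3.npz")["p"][130:270,210:343],(400,420)); o[:,400:]=cv2.resize(np.load("scene3.npz")["p"][110:240,235:359],(400,420)); cv2.imwrite("pics/out.png",o)
    A=pts("scene",np.load("scene3.npz")["d"]).reshape(-1,3)
    m=(np.hypot(A[:,0]-B[0],A[:,1]-B[1])<.032)&(A[:,2]>.13)&(A[:,2]<.225); print("holder z",np.percentile(A[m,2],[1,50,99]), A[m].mean(0))
```

```text
dF [-0.14962256 -0.16959061 -2.10733442]
lift t16.77 [0.5236 0.024  0.222 ] F [-0.03 -0.62 -4.04] M [-0.007  0.023  0.03 ] op 0.267 ff 68.7
dF [-0.26688623 -0.28885817 -2.76932104]
out t19.59 [0.5236 0.024  0.338 ] F [-0.01 -0.69 -4.05] M [ 0.043  0.033 -0.046] op 0.264 ff 68.7
holder z [0.15921959 0.17566432 0.22228031] [0.54333443 0.01854296 0.18077956]
```

View pics/out.png

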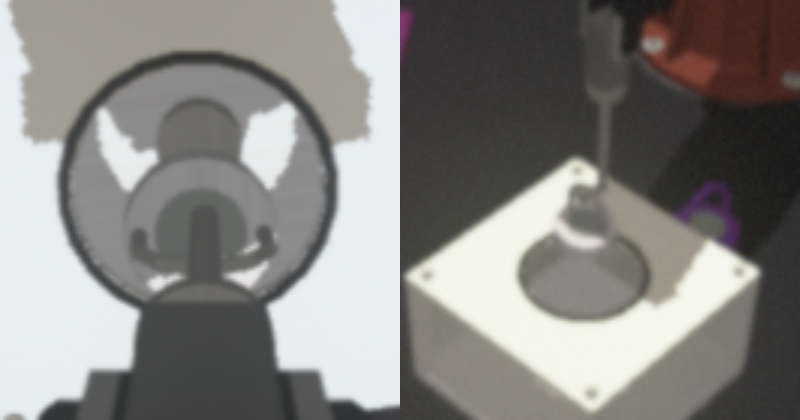

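The holder hangs level from the prong, clear of the port (scene crop (585,215)), and weighs about 2.5 N. Now to the stage.

```bash
cat >> g.py <<'E'
S=np.array([.446,-.3355])
def avg(n=6):
    F=[]
    for _ in range(n): sleep(.03); F.append(sense()["ft_force"])
    return np.mean(F,0)
E
python3 - <<'E'
from g import *
c=S-bx*.012
move_straight(tcp(c,.206,BY),.11); sleep(.5); st("over")
move_straight(tcp(c,.130,BY),.06); sleep(.4); f0=avg(); print(f0)
z=.130; hit=None
while z>.112:
    z-=.001; move_straight(tcp(c,z,BY),.012); sleep(.1); d=(avg(3)-f0)[2]
    print("%.3f %.2f"%(z,d),end="; ")
    if d>1.3: hit=z; break
st("\ncontact %s"%hit)
for n in("scene","wrist"):
    K,Rr,t=cam(n); a,d=capture(n); np.savez(n+"4.npz",p=a,d=d,K=K,R=Rr,t=t)
o=np.zeros((420,800,3),np.uint8)
o[:,:400]=cv2.resize(np.load("wrist4.npz")["p"][130:270,210:343],(400,420)); o[:,400:]=cv2.resize(np.load("scene4.npz")["p"][90:200,140:245],(400,420)); cv2.imwrite("pics/stage.png",o)
E
```

```text
over t23.65 [ 0.4346 -0.3292  0.338 ] F [ 0.17 -0.29 -3.63] M [ 0.041  0.017 -0.063] op 0.269 ff 68.7
[ 0.54980604 -0.05635895 -4.07103086]
0.129 -0.29; 0.128 0.51; 0.127 -0.10; 0.126 -0.15; 0.125 -0.28; 0.124 -0.11; 0.123 0.40; 0.122 0.02; 0.121 -0.06; 0.120 -0.18; 0.119 1.03; 0.118 2.89; 
contact 0.118 t31.07 [ 0.4346 -0.3293  0.2501] F [ 0.55 -0.25 -1.31] M [ 0.027 -0.003 -0.023] op 0.268 ff 69.1
```

View pics/stage.png

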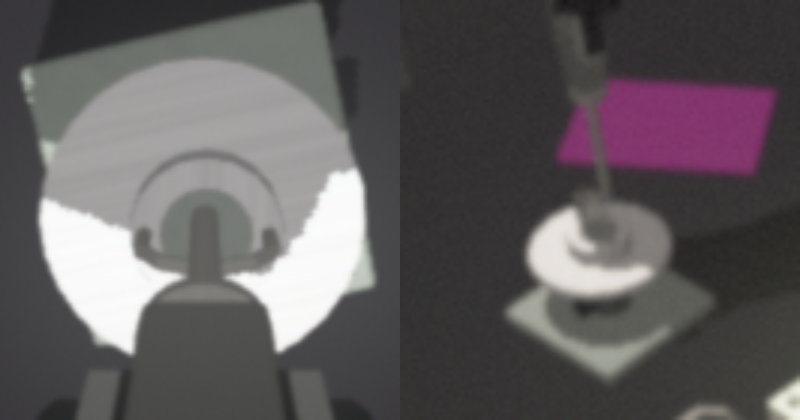

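The holder rests in the middle of the plate (wrist crop (205,225)), and contact came at the expected height. Next: lower the prong clear, back out, raise, return to the rack.

Run:
```python
from g import *
c=S-bx*.012; b=S-bx*.050
ok=step(tcp(c,.1005,BY),.03,5); st("unhooked")
if ok: ok=step(tcp(b,.1005,BY),.04,2.5); st("back")
if ok:
    move_straight(tcp(b,.23,BY),.12); sleep(.2); st("up")
    p=G-rx*.07
    a,d=capture("top"); A=pts("top",d).reshape(-1,3)
    m=(np.hypot(A[:,0]-S[0],A[:,1]-S[1])<.05)&(A[:,2]>.083)&(A[:,2]<.093); x=(A[m,:2]*1000).astype(np.float32)
    print("disc",m.sum(),np.median(A[m,2]),cv2.minEnclosingCircle(x),cv2.minAreaRect(x))
```

```text
unhooked t32.19 [ 0.4345 -0.3291  0.2323] F [ 0.34 -0.4  -2.31] M [ 0.015  0.055 -0.012] op 0.267 ff 69.1
back t34.18 [ 0.4011 -0.3108  0.2325] F [-0.2   0.19 -2.1 ] M [0.006 0.007 0.029] op 0.266 ff 69.1
up t35.61 [ 0.4012 -0.3108  0.3616] F [-0.32 -0.87 -1.52] M [ 0.016  0.015 -0.065] op 0.261 ff 69.1
disc 182 0.08921680191999726 ((444.6692810058594, -333.20831298828125), 24.439666748046875) ((445.0773010253906, -327.76275634765625), (46.76579666137695, 37.139400482177734), 0.2945009469985962)
```

Run:
```python
from g import *
p=G-rx*.07
move_to([*p,.36],Rh(HY)); sleep(.2); st("above")
move_straight([*p,.187],.12); sleep(.2); st("low")
ok=step([*G,.187],.07,4); st("in")
if ok:
    move_straight([*G,.176],.04); sleep(.2); f0=avg(); z=.176
    while z>.1705:
        z-=.001; move_straight([*G,z],.012); sleep(.1); d=(avg(3)-f0)[2]; print("%.4f %.2f"%(z,d),end="; ")
        if d>1.5: break
    st("\nseat")
    gripper_to(.6); sleep(.3); st("released"); move_straight([*G,.26],.1); 
    move_to([*p,.36],Rh(HY)); sleep(.3); st("clear")
    for n in("scene","top","wrist"):
        K,Rr,t=cam(n); a,d=capture(n); np.savez(n+"5.npz",p=a,d=d,K=K,R=Rr,t=t); Z=(wpts(K,Rr,t,d)[:300] if n=="wrist" else pts(n,d)).reshape(-1,3)
        for nm,c,r,z0,z1 in(("grip",(.449,.305),.035,.184,.2),("disc",S,.05,.083,.093),("bail",S,.03,.11,.13)):
            m=(np.hypot(Z[:,0]-c[0],Z[:,1]-c[1])<r)&(Z[:,2]>z0)&(Z[:,2]<z1); x=(Z[m,:2]*1000).astype(np.float32)
            if len(x)>4: print(n,nm,len(x),"z %.4f"%np.median(Z[m,2]),cv2.minAreaRect(x))
    o=np.zeros((420,800,3),np.uint8); s=np.load("scene5.npz")["p"]; 
    o[:,:560]=s; o[:210,560:]=cv2.resize(s[165:265,365:479],(240,210)); o[210:,560:]=cv2.resize(s[125:200,155:240],(240,210)); cv2.imwrite("pics/end.png",o)
```

```text
above t38.09 [0.381  0.3139 0.36  ] F [-0.67 -0.11 -0.66] M [-0.025 -0.007  0.027] op 0.260 ff 69.1
low t39.88 [0.3809 0.3144 0.1873] F [ 0.15 -0.61 -1.32] M [-0.006 -0.004  0.02 ] op 0.266 ff 69.1
in t42.88 [0.4503 0.3047 0.187 ] F [-0.68 -0.22 -1.68] M [ 0.021 -0.019  0.056] op 0.270 ff 69.1
0.1750 0.24; 0.1740 0.41; 0.1730 -0.09; 0.1720 -0.09; 0.1710 6.81; 
seat t45.96 [0.4502 0.3048 0.1714] F [-1.   -0.59  5.27] M [-0.152  0.31  -0.045] op 0.267 ff 69.8
released t46.64 [0.45   0.3047 0.171 ] F [ 0.06 -0.19 -0.6 ] M [-0.029 -0.062 -0.029] op 0.596 ff 0.0
clear t48.54 [0.3808 0.314  0.359 ] F [-0.47 -0.68 -0.47] M [0.001 0.025 0.01 ] op 0.599 ff 0.0
scene grip 90 z 0.1910 ((454.63037109375, 304.2955017089844), (23.28489112854004, 25.929729461669922), 76.13361358642578)
scene disc 146 z 0.0879 ((452.1173095703125, -332.5524597167969), (51.969581604003906, 46.537879943847656), 27.742841720581055)
scene bail 22 z 0.1200 ((450.9815368652344, -333.5292663574219), (34.402442932128906, 4.50015115737915), 60.23533630371094)
top grip 104 z 0.1919 ((449.033447265625, 304.8957214355469), (23.767091751098633, 23.608060836791992), 78.0663833618164)
top disc 243 z 0.0887 ((445.1108093261719, -334.1881408691406), (49.81109619140625, 46.739219665527344), 89.2427749633789)
top bail 35 z 0.1218 ((444.7386474609375, -333.6517639160156), (41.045387268066406, 5.091935157775879), 60.453189849853516)
wrist grip 506 z 0.1912 ((450.7561340332031, 305.20379638671875), (23.11375617980957, 24.223148345947266), 76.30760955810547)
```

View pics/end.png

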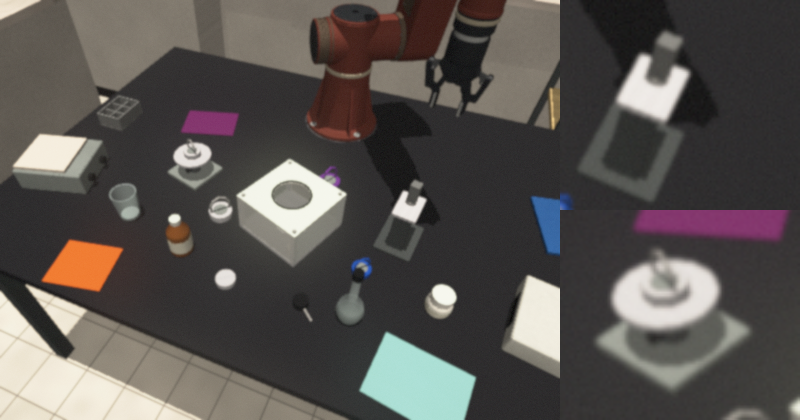

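The holder stands upright in the middle of the plate at (192,153), and the hook hangs in its rack at (415,197) at its original position and yaw. The other things are where they were and the arm is clear. I am handing it in.

```bash
python3 -c "
from station import *
print(sign_off())"
```

```text
the job is handed in; nothing more can be done
None
```

The job is handed in at about 49 s of the allowed 72: the holder stands upright in the middle of the stage plate, the hook hangs back in its rack as found, and in the final pictures nothing else had moved; no verdict came back.

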